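# Wind the tofu press down with its removable crank

### The job

Wind the tofu press shut for storage: take the loose crank from the parts tray, fit it all the way onto the square shaft on top of the press and turn it clockwise (seen from above) until the pressing plate is fully down against its end stop. Press and turn gently: do not ram the crank down on the shaft or force it against the stop. Then lift the crank off, stand it back in the tray, upright on its foot, and let go, leaving the other things on the worktop undisturbed.

Things in the scene. Friction and masses are not known exactly. Their poses are not given: they have to be found in the camera images.
- shaft_top (a point): Centre of the top of the press's upright square steel shaft, 150 mm above the worktop: 18 mm square, 28 mm tall. Axes are the press's, NOT the shaft's: the shaft starts at any angle about the vertical, not reported; find it by feel (rest the crank lightly on it and turn, at most a quarter turn, until it drops on). Friction holds it: 0.12 N m.
- press: Fixed white tofu press; origin on the worktop straight under the shaft. Bed 130 mm (x) by 150 mm (y); two columns carry a bridge 46 mm (x) by 150 mm (y), its top 122 mm up, from whose middle the shaft stands up.
- plate (a joint): How far the press's 90 mm square plate is down, in m: -0.004 to 0.004 at the start, 0.019 fully down, where the drive meets a hard stop that is felt at the crank. Driven only by the shaft, 30 mm a turn, down when turned clockwise from above: 0.5 to 0.8 turn to the stop. It does not run back.
- crank: Loose crank, 0.16 to 0.27 kg; origin at the centre of the hub's underside, z up, x from the hub along the arm to the knob. Hub: aluminium, 36 mm square, 30 mm high, on a foot 56 mm square and 6 mm thick, with a square socket in its underside, sides parallel to crank x and y. Arm 18 mm wide, from 30 to 38 mm above the underside.
- crank_grip (a point): Middle of the crank's black upright grip block on the hub axis, 53 mm above the hub's underside; crank axes. The block is 28 mm (crank x) by 22 mm (crank y), from 30 to 72 mm above the underside; grip it across the 22 mm to fit or lift the crank.
- crank_socket (a point): Roof centre of the crank's socket, 26 mm above the hub's underside. The socket is 20 mm square and 26 mm deep. When the crank is fully on, this point meets shaft_top.
- crank_knob (a point): Centre of the crank's upright round knob, 65 mm from the hub axis along crank x, 61 mm above the hub's underside. 18 mm in diameter, 40 mm tall; it spins freely on its pin, so that fingers holding it need not turn as the crank goes round.
- tray: Fixed shallow wooden parts tray, 150 mm (x) by 210 mm (y), rim 14 mm high, walls 4 mm; origin at the centre of its underside, inner floor 4 mm up. The crank starts standing in it on its foot.
- salt_shaker: Bystander, to be left alone: glass salt shaker with a grey cap, 44 x 44 x 90 mm; origin at the centre of its underside.
- tin_std: Bystander, to be left alone: food tin, 75 mm across, 110 mm tall; origin at the centre of its underside.
- spice_a: Bystander, to be left alone: spice jar, 45 mm across, 106 mm tall; origin at the centre of its underside.
- mug_brown: Bystander, to be left alone: beige mug with a handle, 92 x 123 x 95 mm; origin at the centre of its underside.
- sugar_jar: Bystander, to be left alone: tall glass jar with a lid, 83 mm across, 185 mm tall; origin at the centre of its underside.
- dial_timer: Bystander, to be left alone: round kitchen timer, 68 mm across, 48 mm tall; origin at the centre of its underside.
Things that resemble listed ones, but are neither listed nor needed, are in the scene too. What is shaped like the crank but blue is not meant.

How it is judged (in metres and radians):
On the way, in this order (a step that is already met when the one before it is completed fails the run):
1. the crank is seated all the way on the square shaft (horizontal distance between crank_socket and shaft_top below 0.004 m and distance between crank_socket and shaft_top below 0.005 m and angle between crank_socket's own z axis and vertical below 0.12 rad), for 0.2 s.
2. the plate is wound fully down with the crank still on the shaft (all of step 1 and value of joint plate above 0.0178 m), for 0.2 s.
At the end, for the whole second after the job is handed in: The plate is down to within 1.5 mm of its stop (joint over 0.0175) and the crank stands still and upright (within 7 degrees) on the tray's floor, its hub axis within 60 mm (tray x) and 90 mm (tray y) of the tray's centre (value of joint plate above 0.0175 m and x of crank_socket in the frame of tray between -0.06 and 0.06 m and y of crank_socket in the frame of tray between -0.09 and 0.09 m and z of crank_socket in the frame of tray below 0.035 m and angle between crank_socket's own z axis and vertical below 0.12 rad and linear speed of crank below 0.02 m/s); the robot touches nothing.
It fails at once if the crank, not yet fully on the shaft, is rammed on it with more than 60 N (contact force between crank and press above 60 N and distance between crank_socket and shaft_top above 0.012 m).
It fails at once if the crank on the shaft is forced: more than 200 N in all where socket and shaft touch (about 15 N at the knob against the stop) (contact force between crank and press above 200 N).
It fails at once if the crank is banged into the tray with more than 60 N (contact force between crank and tray above 60 N).
It fails at once if a bystander pushed more than 30 mm (distance of any of salt_shaker, tin_std, spice_a, mug_brown, sugar_jar, dial_timer from where it was at the start of the episode above 0.03 m).
It also fails if it takes over 72 s, if anything falls off the work surface, if the arm or the gripper's body presses on something with over 40 N, if the wrist force passes 120 N, or if a joint passes its speed limit or range.

### The arm

A 6-joint arm with a two-finger parallel gripper is mounted at the origin on a cart in front of the work surface, level with it; the furniture and walls round the work are solid. World frame = base frame: x ahead of the robot, y to its left, z up, the work surface at z = 0. Lengths are in mm, angles in rad, forces in N, time in s.
With the tool pointing down it reaches from about 350 to 775 mm from the base axis. Payload 7.3 kg.
Tool frame: the origin (TCP) lies midway between the tips of the shut fingers; the grasp point (between the pads) lies 19 mm behind it; z points along the fingers, y is the line along which they close (so a half turn about z gives the same grasp; the last joint's range is limited). The gripper opens to 92 mm and grips with 3 to 60 N. Pads are 19 mm wide; open, the fingers measure 130 mm over their backs; the gripper's body (75 mm by 190 mm) begins 47 mm behind the grasp point.
Start: joints at [1.177, 0.342, 1.524, -0, 1.275, -0.146], TCP at [128.752, 508.987, 226.741] pointing down, gripper open.
Joint ranges: [-2.53, 2.53], [-0.77, 2.02], [0.04, 2.7], [-1, 4.14], [0.28, 2.66], [-3.11, 3.11]. Speed limits (rad/s): [2.57, 2.57, 3.14, 3.14, 3.14, 3.14].

### API

Orientations are given as [roll, pitch, yaw] about the fixed x, y, z axes, in that order (R = Rz(yaw) Ry(pitch) Rx(roll)).
In Python, from plant import readout, vision, order, models gives the robot as it stands. The module is installed in compiled form; this text tells all that it offers.
- The arm moves only by the tool step_arm, never from a script. Its argument "series" is text: rows parted by semicolons, each of 7 numbers parted by spaces: the gripper's target within -1 to 1 (shut at 1, half-way at 0, fully open at -1), then the shift along the tool's x, y, z each as a share of 80 mm, from -1 to 1, then the turn, a rotation vector about the tool's x, y, z each as a share of 2 pi rad, from -1 to 1. In form: jaw x y z ax ay az; .... A call has 1 to 20 rows; each row is the pose to reach, as a shift and turn from the pose commanded when the call began, along the tool's axes at that moment, turning the shorter way round; what a row does not reach only later rows make up. A row lasts 1/10 s, in which the tool goes at most 50 mm and 8.59 degrees, less where a joint would pass 70% of its speed; a pose out of reach is approached as far as the arm can. A call with a number of a shift or a turn outside -1 to 1 is refused whole. A call with a gripper value outside its range is refused whole. The fingers move at their own pace and stop on an object; the grip force is fixed at half the most. Time passes only in rows, so rows that repeat a pose let the fingers close. It gives the time, the measured TCP pose, the force, the opening and the grip force at its end, in the units of the state.
- readout.get_obs(): the state, without advancing time (a new reading comes with each control period).
- vision.capture(name): name is "scene" or "side" or "wrist"; returns a dict with "frame" (384x512x3 uint8, red, green, blue), "depth" (384x512 float32, mm along the optical axis (not along the pixel's ray), 0 where there is no reading), "fovy" (degrees; the focal length in pixels is half the picture's height over the tangent of half this angle, whatever the lens; pixels are square), "cx", "cy" (the principal point, pixels), "rvec" (rotation vector, rad) and "tvec" (3), from world to camera coordinates, as OpenCV has them; the wrist camera has in their place "mount" (4x4, takes a point from camera to tool coordinates, whose origin is the TCP and whose axes are the flange's). Camera axes: x right, y down, z forward; pixel columns grow to the right and rows downward; lengths in mm; the calibration is good to about 2 mm. A picture is of the moment at which its call begins: read the wrist's pose just before it.
- order.close_job(): hands the job in; it is judged then, once.
Trained networks look in a picture, given as the dict that the camera call returned (one of the last four; its "shot" number tells which), for a name from the list of things; names that differ only in an ending like _2 or _b are one class to them, and where a whole thing is asked for, a point or a joint stands for the part that bears it (a point fixed in the world has none). Each returns a list of dicts, best first, with "p" (0 to 1); they miss things now and then, are a little off and sometimes report something else, mostly with a low value. They report only what shows in the picture. A call takes as long as a camera call. They do not tell look-alikes from the thing itself.
- models.look_for(picture, thing): "position" ([column, row] in pixels, amid what is visible of it).
- models.pinpoint(picture, thing): "position" ([column, row] in pixels: a listed point, or the origin of a listed thing).
The state is a dict: "time": time; "joint_positions": joint angles; "dq": joint speeds; "tau": joint torques, N m; "tool_pos": TCP position; "tcp_rot": TCP orientation; "contact_force": force on the tool from outside, world axes, zero at the start; "moment": the same for the moment, N m; "grip_width": finger opening in mm; "finger_force": force on a finger pad.
Only numpy, scipy, OpenCV 4.12 (cv2) and the standard library are available. Lean on these libraries where they do the work, as an engineer would, in place of code of your own. Each camera call takes 0.05 s, during which the arm holds its last target. There are 200 camera calls.

## Working session

There is one attempt and no reset: what is moved stays moved. The work goes in short steps, Python scripts to look and compute and a tool call to move; the robot and the scene stay as the last step left them, time stands still between calls to the robot, and variables do not carry over. Pictures are saved under pics/ and viewed, at most 10 in all, crops included, and the job is handed in when it is done.

Besides the shell and the picture viewer there is one more tool, called after ">>>" as name(argument=value, ...), one argument or row to a line, values as JSON. step_arm: Moves the arm, as the interface text tells. Shift numbers are shares of 80 mm and turn numbers shares of 2 pi rad, none past 1 either way. Its arguments: {"type":"object","properties":{"series":{"type":"string"}},"required":["series"]}

```bash
mkdir -p pics; cat > h.py <<'E'
import numpy as np, cv2
from scipy.spatial.transform import Rotation as R
from plant import readout, vision, order, models
np.set_printoptions(precision=3,suppress=True)
def cam(name):
    o=readout.get_obs(); d=vision.capture(name); d['obs']=o; d['name']=name
    f=192/np.tan(np.radians(d['fovy'])/2); d['K']=np.array([[f,0,d['cx']],[0,f,d['cy']],[0,0,1]])
    if 'mount' in d:
        T=np.eye(4); T[:3,:3]=R.from_euler('xyz',o['tcp_rot']).as_matrix(); T[:3,3]=o['tool_pos']
        d['T']=T@np.array(d['mount'])
    else:
        T=np.eye(4); T[:3,:3]=cv2.Rodrigues(np.array(d['rvec'],float))[0]; T[:3,3]=np.ravel(d['tvec']); d['T']=np.linalg.inv(T)
    return d
def ray(d,px):
    v=np.linalg.solve(d['K'],[px[0],px[1],1.]); return d['T'][:3,3], d['T'][:3,:3]@v
def onz(d,px,z):
    o,v=ray(d,px); return o+v*(z-o[2])/v[2]
def cloud(d):
    u,v=np.meshgrid(np.arange(512),np.arange(384)); z=d['depth']
    p=np.stack([(u-d['K'][0,2])/d['K'][0,0]*z,(v-d['K'][1,2])/d['K'][1,1]*z,z],-1)
    return p@d['T'][:3,:3].T+d['T'][:3,3]
def save(img,n): cv2.imwrite('pics/'+n,cv2.cvtColor(img,cv2.COLOR_RGB2BGR))
E
cat > a.py <<'E'
from h import *
ims=[]
hts={'shaft_top':150,'press':0,'crank_grip':57,'crank_knob':65,'crank':4,'tray':0,'salt_shaker':0,'tin_std':0,'spice_a':0,'mug_brown':0,'sugar_jar':0,'dial_timer':0}
for n in ('scene','side'):
    d=cam(n); ims.append(d['frame']); print(n,d['T'][:3,3])
    for k,z in hts.items():
        for r in models.pinpoint(d,k)[:3]:
            if r['p']>.2: print(n,k,round(r['p'],2),np.round(r['position']),onz(d,r['position'],z)[:2])
save(np.hstack(ims)[:, :],'a.png')
save(cv2.resize(np.hstack(ims),(800,300)),'a2.png'); 
save(ims[0],'s0.png'); save(ims[1],'s1.png')
print(readout.get_obs())
E
python3 a.py
```

```text
scene [ -64.435 1148.131  932.738]
scene shaft_top 0.64 [308. 140.] [ 566.67  -108.938]
scene shaft_top 0.42 [279. 209.] [435.216 299.179]
scene press 0.66 [302. 177.] [563.184 -81.009]
scene crank_grip 0.83 [268. 227.] [475.612 292.491]
scene crank_grip 0.71 [264. 310.] [311.089 562.487]
scene crank_knob 0.57 [262. 244.] [444.98  373.441]
scene crank_knob 0.54 [288. 318.] [245.928 555.016]
scene crank 0.82 [262. 322.] [317.07  562.587]
scene tray 0.93 [281. 250.] [418.617 307.826]
scene salt_shaker 0.82 [302. 211.] [461.079  99.361]
scene tin_std 0.85 [255. 203.] [619.724 154.663]
scene spice_a 0.84 [232. 221.] [627.556 281.463]
scene mug_brown 0.78 [235. 284.] [453.157 497.562]
scene sugar_jar 0.78 [269. 167.] [705.651 -67.675]
scene dial_timer 0.54 [278. 210.] [531.768 141.76 ]
scene dial_timer 0.4 [270. 241.] [470.169 292.625]
side [-337.207 -632.649 1039.219]
side shaft_top 0.76 [339. 223.] [548.745 -89.659]
side press 0.59 [332. 260.] [551.371 -81.083]
side crank_grip 0.82 [133. 186.] [315.908 574.694]
side crank_grip 0.59 [221. 200.] [468.441 307.012]
side crank_knob 0.9 [200.
[... 467 characters left out ...]
_brown 0.96 [181. 187.] [467.244 516.56 ]
side mug_brown 0.32 [211. 222.] [419.115 301.944]
side sugar_jar 0.78 [366. 229.] [735.49  -77.559]
side sugar_jar 0.6 [199. 192.] [494.196 451.013]
side dial_timer 0.53 [270. 229.] [523.408 140.878]
{'time': 1.3, 'joint_positions': array([ 1.177,  0.342,  1.524, -0.   ,  1.275, -0.146]), 'dq': array([-0.002, -0.001, -0.001,  0.   ,  0.   , -0.   ]), 'tau': array([ -0.   , -43.113, -24.448,   0.072,   0.048,  -0.   ]), 'tool_pos': array([128.763, 508.988, 226.738]), 'tcp_rot': array([3.141, 0.   , 2.894]), 'contact_force': array([ 0.278, -0.097, -0.355]), 'moment': array([-0.079,  0.012,  0.026]), 'finger_force': 0.0, 'grip_width': 91.62513792663232}
```

```bash
python3 - <<'E'
from h import *
a=cv2.imread('pics/s0.png');b=cv2.imread('pics/s1.png')
c=cv2.resize(a[100:350,190:360],(408,600),interpolation=cv2.INTER_CUBIC)
e=cv2.resize(b[140:300,90:390][:, :],(392,209),interpolation=cv2.INTER_CUBIC)
f=cv2.resize(b[165:255,95:245],(392,235),interpolation=cv2.INTER_CUBIC)
o=np.zeros((600,800,3),np.uint8);o[:,:408]=c;o[:209,408:]=e;o[220:455,408:]=f
cv2.imwrite('pics/v1.png',o)
E
```

```text
(no output)
```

View pics/v1.png

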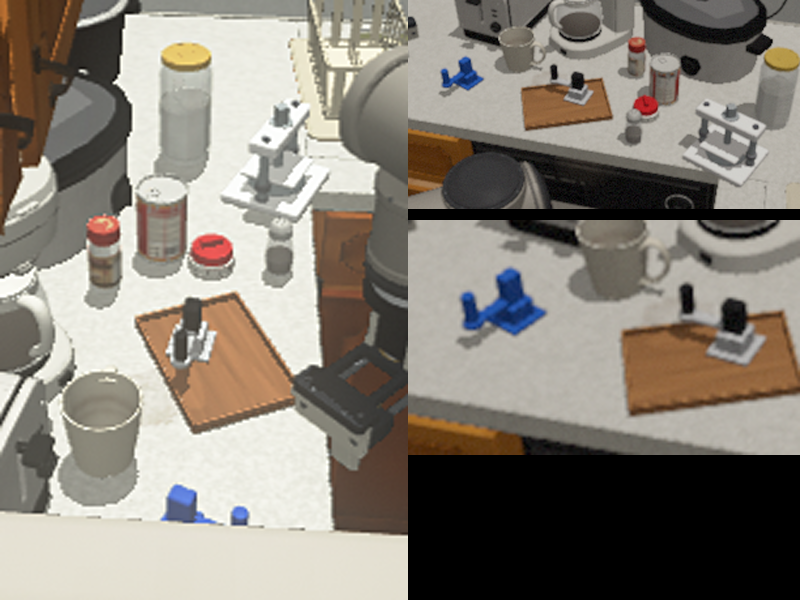

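Candidates: black/aluminium crank with its grip at scene (268,227), standing in the tray; the blue look-alike with its grip at scene (264,310), on the worktop. The one wanted is the crank in the tray. Next I move above it and take a close view.

>>> step_arm(
  series="-1 -0.92 -0.25 0 0 0 0;-1 -0.92 -0.25 0 0 0 0;-1 -0.92 -0.25 0 0 0 0",
)

```text
time: 1.6
tool_pos: [197.5, 470.3, 226.8]
tcp_rot: [-3.141, 0.001, 2.891]
contact_force: [-0.3, 1.1, -0.5]
grip_width: 91.9
finger_force: 0.0
```

>>> step_arm(
  series="-1 -0.92 -0.25 0 0 0 0;-1 -0.92 -0.25 0 0 0 0;-1 -0.92 -0.25 0 0 0 0",
)

```text
time: 1.9
tool_pos: [263.6, 433.2, 226.7]
tcp_rot: [3.142, 0.001, 2.891]
contact_force: [-1.2, 1.3, 0.2]
grip_width: 92.3
finger_force: 0.0
```

>>> step_arm(
  series="-1 -0.92 -0.25 0 0 0 0;-1 -0.92 -0.25 0 0 0 0;-1 -0.92 -0.25 0 0 0 0",
)

```text
time: 2.2
tool_pos: [329.7, 396.2, 226.6]
tcp_rot: [3.141, 0.0, 2.891]
contact_force: [-0.3, 0.3, 0.7]
grip_width: 92.1
finger_force: 0.0
```

>>> step_arm(
  series="-1 -0.92 -0.25 0 0 0 0;-1 -0.92 -0.25 0 0 0 0;-1 -0.92 -0.25 0 0 0 0",
)

```text
time: 2.5
tool_pos: [395.8, 358.9, 226.5]
tcp_rot: [3.141, 0.0, 2.891]
contact_force: [-0.1, 0.4, 0.6]
grip_width: 91.9
finger_force: 0.0
```

>>> step_arm(
  series="-1 -0.5 -0.25 0 0 0 0.15;-1 -0.5 -0.25 0 0 0 0.15;-1 -0.5 -0.25 0 0 0 0.15;-1 -0.5 -0.25 0 0 0 0.15;-1 -0.5 -0.25 0 0 0 0.15;-1 -0.5 -0.25 0 0 0 0.15;-1 -0.5 -0.25 0 0 0 0.15;-1 -0.5 -0.25 0 0 0 0.15",
)

```text
time: 3.3
tool_pos: [426.8, 331.5, 226.8]
tcp_rot: [-3.141, -0.001, 1.953]
contact_force: [0.3, -0.3, -0.2]
grip_width: 91.7
finger_force: 0.0
```

```bash
cat > w.py <<'E'
from h import *
import sys
d=cam('wrist'); save(d['frame'],sys.argv[1]); np.savez('last.npz',depth=d['depth'],K=d['K'],T=d['T'],frame=d['frame'])
print('cam',d['T'][:3,3],d['T'][:3,2], d['obs']['tool_pos'],d['obs']['tcp_rot'])
for a in sys.argv[2:]:
    k,z=a.split(':'); z=float(z)
    P=cloud(d)
    for r in models.pinpoint(d,k)[:2]:
        u,v=np.round(r['position']).astype(int)
        print(k,round(r['p'],2),u,v,onz(d,r['position'],z)[:2],'depthpt',P[np.clip(v,0,383),np.clip(u,0,511)])
E
python3 w.py w1.png crank_grip:57 crank_knob:65 crank:4 tray:0
```

```text
cam [402.64  391.707 384.786] [ 0.091 -0.228 -0.97 ] [426.823 331.534 226.755] [-3.141 -0.001  1.953]
crank_grip 0.97 275 210 [464.554 306.411] depthpt [461.275 311.6    75.575]
crank 0.71 272 199 [464.374 306.499] depthpt [457.655 315.982  46.169]
tray 0.69 245 186 [422.576 309.035] depthpt [421.891 310.012   4.655]
```

View pics/w1.png

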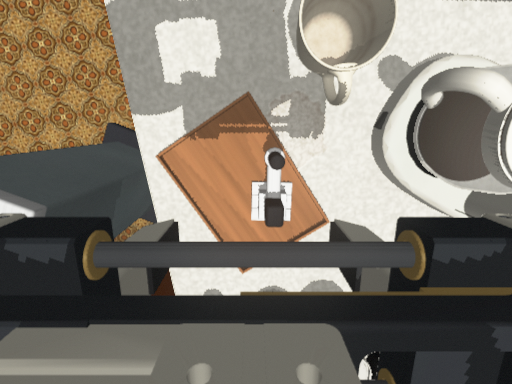

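The wrist view shows the real crank in the tray: grip at (274,210), knob at (276,158), arm along the image vertical. Depth should give the axis and the direction.

```bash
python3 - <<'E'
from h import *
L=np.load('last.npz'); d={k:L[k] for k in L}; P=cloud(d)
def reg(c0,c1,r0,r1,z0,z1):
    q=P[r0:r1,c0:c1].reshape(-1,3); q=q[(q[:,2]>z0)&(q[:,2]<z1)]; return q
g=reg(255,295,190,228,66,85); k=reg(260,292,145,172,76,95); a=reg(262,290,165,195,36,46); f=reg(245,298,175,225,6,14)
for n,q in zip('gkaf',(g,k,a,f)): print(n,len(q),q.mean(0),np.median(q[:,2]),q.min(0),q.max(0))
for q in (g,f): print(cv2.minAreaRect(q[:,:2].astype(np.float32)))
G=(g.min(0)+g.max(0))/2;
v=k.mean(0)-g.mean(0); print('dir',np.arctan2(v[1],v[0]),np.hypot(*v[:2]))
# tray: brown floor mask
q=P.reshape(-1,3); fr=d['frame'].reshape(-1,3).astype(int)
m=(fr[:,0]-fr[:,2]>30)&(q[:,2]>-2)&(q[:,2]<20)&(np.hypot(q[:,0]-423,q[:,1]-309)<135)
print(cv2.minAreaRect(q[m][:,:2].astype(np.float32)))
h,_=np.histogram(q[m][:,2],bins=np.arange(-2,20)); print(h)
E
```

```text
g 431 [462.523 305.085  75.073] 75.60171564726852 [449.633 288.909  66.036] [476.36  318.992  77.929]
k 203 [439.989 364.683  82.018] 82.25092852944641 [431.879 355.894  76.18 ] [448.943 372.792  84.344]
a 375 [450.295 336.666  41.769] 41.894019729021124 [435.722 318.129  38.125] [463.972 353.372  44.113]
f 604 [458.993 306.928   9.997] 10.049680854152882 [421.539 260.897   6.013] [498.005 350.36   13.655]
((463.71734619140625, 303.487060546875), (21.602293014526367, 28.632274627685547), 22.13028335571289)
((463.4221496582031, 305.11334228515625), (71.18181610107422, 69.00236511230469), 21.849563598632812)
dir 1.932288015329278 63.71495095492576
((425.45458984375, 305.5895690917969), (151.0395965576172, 218.57293701171875), 54.97596740722656)
[  14   37   51   46  695 3954 4927 1456  120   38   58   58   63   69
  182  512  418  108    7    0    0]
```

>>> step_arm(
  series="-1 -0.49 0.3 0.6 0 0 0;-1 -0.49 0.3 1 0 0 0;-1 -0.49 0.3 1 0 0 0;-1 -0.49 0.3 1 0 0 0",
)

```text
time: 3.95
tool_pos: [464.9, 302.6, 146.9]
tcp_rot: [-3.14, -0.0, 1.951]
contact_force: [1.0, 0.4, 0.5]
grip_width: 91.6
finger_force: 0.0
```

>>> step_arm(
  series="-1 0 0 0.4 0 0 0;-1 0 0 0.8 0 0 0;-1 0 0 1 0 0 0;-1 0 0 1 0 0 0",
)

```text
time: 4.35
tool_pos: [464.7, 303.2, 67.0]
tcp_rot: [-3.141, -0.0, 1.952]
contact_force: [-0.4, -0.1, 0.2]
grip_width: 91.6
finger_force: 0.0
```

>>> step_arm(
  series="-1 0 0 0.15 0 0 0;-1 0 0 0.3 0 0 0;-1 0 0 0.33 0 0 0;-1 0 0 0.33 0 0 0",
)

```text
time: 4.75
tool_pos: [465.2, 302.6, 40.2]
tcp_rot: [-3.141, -0.0, 1.951]
contact_force: [0.4, -0.6, -0.2]
grip_width: 92.0
finger_force: 0.0
```

>>> step_arm(
  series="0 0 0 0 0 0 0;0.3 0 0 0 0 0 0;0.4 0 0 0 0 0 0;0.5 0 0 0 0 0 0;1 0 0 0 0 0 0;1 0 0 0 0 0 0;1 0 0 0 0 0 0;1 0 0 0 0 0 0;1 0 0 0 0 0 0;1 0 0 0 0 0 0",
)

```text
time: 5.75
tool_pos: [465.2, 302.5, 40.3]
tcp_rot: [-3.141, -0.0, 1.951]
contact_force: [-1.0, 0.1, 0.4]
grip_width: 22.1
finger_force: 30.0
```

>>> step_arm(
  series="1 0 0 -0.1 0 0 0;1 0 0 -0.4 0 0 0;1 0 0 -1 0 0 0;1 0 0 -1 0 0 0",
)

```text
time: 6.15
tool_pos: [468.5, 304.2, 126.5]
tcp_rot: [3.13, -0.001, 1.951]
contact_force: [0.9, 0.3, -2.3]
grip_width: 21.7
finger_force: 30.0
```

>>> step_arm(
  series="1 0 0 -0.5 0 0 0;1 0 0 -1 0 0 0;1 0 0 -1 0 0 0",
)

```text
time: 6.45
tool_pos: [467.6, 303.8, 205.7]
tcp_rot: [3.131, -0.001, 1.951]
contact_force: [0.2, 0.5, -1.3]
grip_width: 21.7
finger_force: 30.0
```

>>> step_arm(
  series="1 -0.4 0 -0.5 0 0 0;1 -0.98 0.06 -0.5 0 0 0;1 -0.98 0.06 -0.5 0 0 0",
)

```text
time: 6.75
tool_pos: [501.0, 227.3, 240.1]
tcp_rot: [3.141, 0.002, 1.947]
contact_force: [-0.2, 0.6, -2.8]
grip_width: 21.9
finger_force: 30.0
```

>>> step_arm(
  series="1 -0.5 0.03 0 0 0 0;1 -0.98 0.06 0 0 0 0;1 -0.98 0.06 0 0 0 0",
)

```text
time: 7.05
tool_pos: [533.3, 156.9, 238.5]
tcp_rot: [-3.139, 0.001, 1.947]
contact_force: [0.0, 0.3, -2.2]
grip_width: 22.2
finger_force: 30.0
```

>>> step_arm(
  series="1 -0.5 0.03 0 0 0 0;1 -0.98 0.06 0 0 0 0;1 -0.98 0.06 0 0 0 0",
)

```text
time: 7.35
tool_pos: [566.8, 86.4, 238.5]
tcp_rot: [-3.139, 0.001, 1.947]
contact_force: [0.3, -0.1, -2.9]
grip_width: 22.0
finger_force: 30.0
```

>>> step_arm(
  series="1 -0.5 0.03 0 0 0 0;1 -0.98 0.06 0 0 0 0;1 -0.98 0.06 0 0 0 0",
)

```text
time: 7.65
tool_pos: [600.3, 15.7, 238.6]
tcp_rot: [-3.14, 0.0, 1.948]
contact_force: [0.0, -0.2, -2.2]
grip_width: 21.7
finger_force: 30.0
```

>>> step_arm(
  series="1 0 0 0 0 0 -0.38;1 0 0 0 0 0 -0.38;1 0 0 0 0 0 -0.38;1 0 0 0 0 0 -0.38;1 0 0 0 0 0 -0.38;1 0 0 0 0 0 -0.38;1 0 0 0 0 0 -0.38;1 0 0 0 0 0 -0.38;1 0 0 0 0 0 -0.38;1 0 0 0 0 0 -0.38;1 0 0 0 0 0 -0.38;1 0 0 0 0 0 -0.38;1 0 0 0 0 0 -0.38;1 0 0 0 0 0 -0.38;1 0 0 0 0 0 -0.38;1 0 0 0 0 0 -0.38;1 0 0 0 0 0 -0.38",
)

```text
time: 9.35
tool_pos: [598.7, 20.2, 239.2]
tcp_rot: [3.139, 0.0, -1.942]
contact_force: [0.0, -0.5, -3.0]
grip_width: 21.3
finger_force: 30.0
```

```bash
python3 w.py w2.png shaft_top:150 press:0 crank_knob:265; python3 -c "
from h import *
print(readout.get_obs()['joint_positions'])"
```

```text
cam [575.395 -42.013 397.205] [ 0.087  0.23  -0.969] [598.715  20.194 239.238] [ 3.139  0.    -1.942]
shaft_top 0.58 258 69 [555.514 -82.424] depthpt [555.326 -82.    150.12 ]
press 0.92 257 90 [554.022 -82.942] depthpt [560.542 -69.774 123.645]
crank_knob 0.96 251 119 [575.26  -44.877] depthpt [575.334 -44.387 280.903]
[-0.096  0.472  1.284  0.     1.386 -2.862]
```

View pics/w2.png

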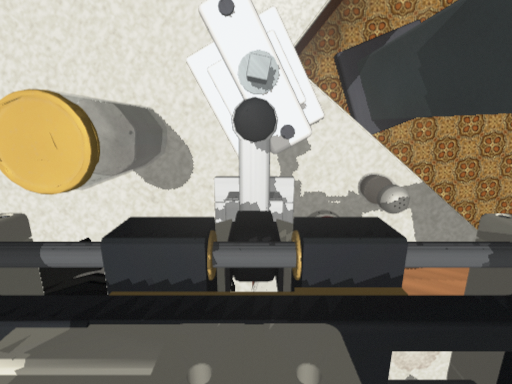

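The shaft top shows at about (258,69) with a slightly turned square, the held crank's knob at (255,120). I'll get the shaft's angle and centre from depth.

```bash
python3 - <<'E'
from h import *
L=np.load('last.npz'); d={k:L[k] for k in L}; P=cloud(d)
q=P[40:100,230:290].reshape(-1,3)
m=(abs(q[:,2]-150)<5); t=q[m]; print(m.sum(),t.mean(0))
r=cv2.minAreaRect(t[:,:2].astype(np.float32)); print(r)
h,_=np.histogram(q[:,2],bins=np.arange(110,160,4)); print(h)
# image-based: bright top mask
c=d['frame'][45:95,232:288]; a=cv2.resize(c,None,fx=10,fy=10,interpolation=cv2.INTER_CUBIC); save(a,'sh.png')
# press top bridge
b=P.reshape(-1,3); b=b[(abs(b[:,2]-122)<4)&(np.hypot(b[:,0]-555,b[:,1]+82)<110)]; print(len(b),cv2.minAreaRect(b[:,:2].astype(np.float32)))
# crank pieces relative to hand
k=P[95:145,230:280].reshape(-1,3); k=k[k[:,2]>250]; print('knob',k.mean(0),k[:,2].max())
E
```

```text
525 [554.797 -83.274 149.958]
((554.6705322265625, -83.433349609375), (18.107484817504883, 17.965839385986328), 57.89009475708008)
[   2   29  830 1491   14   13   16   14   13  254  269    0]
6205 ((554.5702514648438, -83.08135223388672), (45.58346939086914, 148.45779418945312), 6.8338823318481445)
knob [574.335 -43.55  282.028] 397.20527587981053
```

View pics/sh.png

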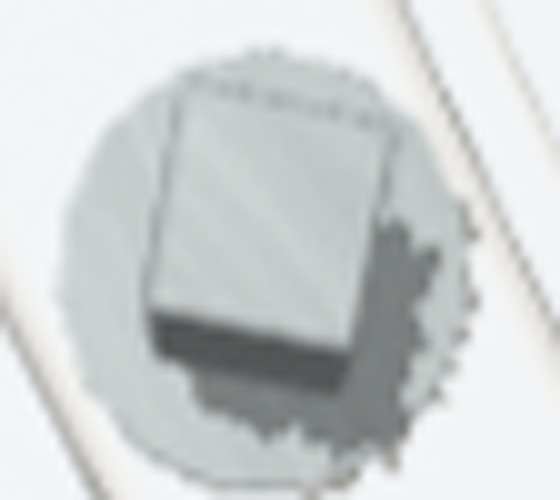

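```bash
python3 - <<'E'
from h import *
L=np.load('last.npz'); d={k:L[k] for k in L}; P=cloud(d)
k=P[90:150,225:285].reshape(-1,3); k=k[(k[:,2]>270)&(k[:,2]<300)]; c,r=cv2.minEnclosingCircle(k[:,:2].astype(np.float32)); print(len(k),k.mean(0),c,r)
t=np.array([598.7,20.2]); y=-1.942; X=np.array([np.cos(y),np.sin(y)]);Y=np.array([np.sin(y),-np.cos(y)])
for p in (np.array(c),k.mean(0)[:2]): print('knob tool',(p-t)@X,(p-t)@Y)
# arm and foot
q=P[150:225,200:310].reshape(-1,3); 
for lo,hi,n in ((236,246,'arm'),(204,214,'foot'),(228,236,'hub')):
    s=q[(q[:,2]>lo)&(q[:,2]<hi)]; s2=np.c_[(s[:,:2]-t)@X,(s[:,:2]-t)@Y]; print(n,len(s),np.median(s[:,2]),np.percentile(s2,[2,50,98],axis=0))
E
```

```text
1467 [574.326 -43.563 281.007] (574.2565307617188, -43.480369567871094) 8.927268028259277
knob tool 68.2097491379528 -0.3205920164248985
knob tool 68.26206958147165 -0.4150524924647933
arm 2052 240.88395541075008 [[ 11.231 -11.209]
 [ 33.971  -0.321]
 [ 52.185   9.466]]
foot 1444 208.94825989829593 [[ -0.387 -27.994]
 [ 21.464 -11.286]
 [ 30.979  26.861]]
hub 541 232.80666671404504 [[  8.496 -18.321]
 [ 15.924 -10.108]
 [ 21.161  17.095]]
```

>>> step_arm(
  series="1 0.4 0.01 0 0 0 0;1 0.68 0.02 0 0 0 0;1 0.68 0.02 0 0 0 0",
)

```text
time: 9.85
tool_pos: [577.3, -33.6, 240.3]
tcp_rot: [3.141, -0.001, -1.949]
contact_force: [0.2, 0.2, -2.3]
grip_width: 21.9
finger_force: 30.0
```

>>> step_arm(
  series="1 0.4 0.01 0 0 0 0.015;1 0.68 0.02 0.2 0 0 0.03;1 0.68 0.02 0.4 0 0 0.03;1 0.68 0.02 0.5 0 0 0.03;1 0.68 0.02 0.5 0 0 0.03;1 0.68 0.02 0.5 0 0 0.03",
)

```text
time: 10.45
tool_pos: [557.4, -81.0, 200.7]
tcp_rot: [-3.141, 0.001, -2.132]
contact_force: [0.3, -0.7, -1.8]
grip_width: 21.8
finger_force: 30.0
```

```bash
python3 -c "
from h import *
print(readout.get_obs())
d=cam('scene');e=cam('side')
a=cv2.resize(d['frame'][95:195,260:360],(400,400),interpolation=3);b=cv2.resize(e['frame'][165:265,290:390],(400,400),interpolation=3)
save(np.hstack([a,b]),'v2.png')"
```

```text
{'time': 10.45, 'joint_positions': array([-0.281,  0.433,  1.459,  0.   ,  1.25 , -2.861]), 'dq': array([-0.   , -0.009, -0.011, -0.002, -0.001, -0.004]), 'tau': array([ -0.194, -48.185, -24.514,  -0.105,   0.003,   0.013]), 'tool_pos': array([557.41 , -80.975, 200.738]), 'tcp_rot': array([-3.141,  0.001, -2.132]), 'contact_force': array([ 0.27 , -0.693, -1.837]), 'moment': array([ 0.079,  0.074, -0.008]), 'finger_force': 29.968941807746887, 'grip_width': 21.798970954000183}
```

View pics/v2.png

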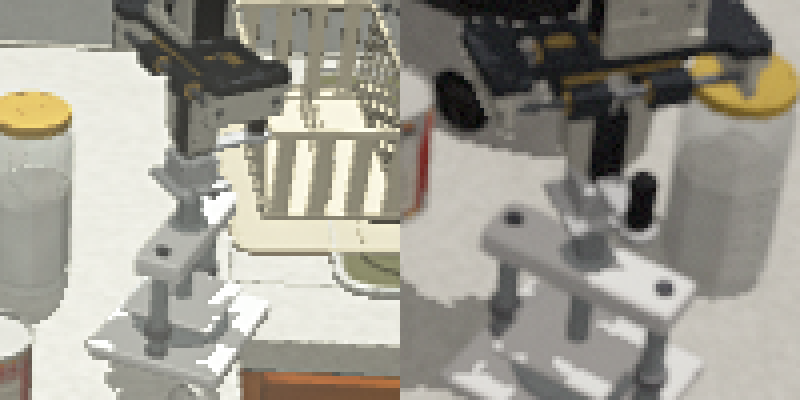

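Both views show the crank's hub centred above the shaft ((190,190) in the left crop, (590,215) in the right). I'll correct 1.2 mm and lower gently.

>>> step_arm(
  series="1 0 0.015 0.05 0 0 0;1 0 0.015 0.1 0 0 0;1 0 0.015 0.13 0 0 0;1 0 0.015 0.145 0 0 0;1 0 0.015 0.145 0 0 0",
)

```text
time: 11.05
tool_pos: [555.8, -81.0, 188.4]
tcp_rot: [3.141, -0.0, -2.133]
contact_force: [0.6, -0.3, -2.6]
grip_width: 21.8
finger_force: 30.0
```

>>> step_arm(
  series="1 0 0 0.012 0 0 0;1 0 0 0.025 0 0 0;1 0 0 0.038 0 0 0;1 0 0 0.05 0 0 0;1 0 0 0.05 0 0 0",
)

```text
time: 11.55
tool_pos: [555.8, -81.0, 184.5]
tcp_rot: [3.141, -0.0, -2.133]
contact_force: [0.2, -0.5, -2.8]
grip_width: 21.7
finger_force: 30.0
```

>>> step_arm(
  series="1 0 0 0.012 0 0 0;1 0 0 0.025 0 0 0;1 0 0 0.038 0 0 0;1 0 0 0.05 0 0 0;1 0 0 0.05 0 0 0",
)

```text
time: 12.05
tool_pos: [555.8, -81.0, 180.5]
tcp_rot: [3.141, 0.0, -2.133]
contact_force: [0.7, 0.1, -2.6]
grip_width: 21.9
finger_force: 30.0
```

>>> step_arm(
  series="1 0 0 0.015 0 0 0;1 0 0 0.03 0 0 0;1 0 0 0.045 0 0 0;1 0 0 0.06 0 0 0;1 0 0 0.075 0 0 0;1 0 0 0.09 0 0 0;1 0 0 0.1 0 0 0;1 0 0 0.1 0 0 0",
)

```text
time: 12.85
tool_pos: [555.8, -81.0, 172.5]
tcp_rot: [3.141, -0.0, -2.133]
contact_force: [-0.2, 0.7, -3.0]
grip_width: 21.9
finger_force: 30.0
```

>>> step_arm(
  series="1 0 0 0.015 0 0 0;1 0 0 0.03 0 0 0;1 0 0 0.045 0 0 0;1 0 0 0.06 0 0 0;1 0 0 0.075 0 0 0;1 0 0 0.075 0 0 0",
)

```text
time: 13.45
tool_pos: [555.7, -80.9, 166.5]
tcp_rot: [3.141, -0.0, -2.133]
contact_force: [-0.3, -0.5, -2.1]
grip_width: 21.6
finger_force: 30.0
```

>>> step_arm(
  series="1 0 0 0.012 0 0 0;1 0 0 0.025 0 0 0;1 0 0 0.038 0 0 0;1 0 0 0.05 0 0 0;1 0 0 0.06 0 0 0;1 0 0 0.06 0 0 0",
)

```text
time: 14.05
tool_pos: [555.8, -81.0, 161.8]
tcp_rot: [3.141, 0.0, -2.133]
contact_force: [0.1, -0.0, -3.1]
grip_width: 21.8
finger_force: 30.0
```

>>> step_arm(
  series="1 0 0 0.006 0 0 0;1 0 0 0.012 0 0 0;1 0 0 0.012 0 0 0",
)

```text
time: 14.35
tool_pos: [555.8, -81.0, 160.9]
tcp_rot: [3.142, 0.0, -2.133]
contact_force: [-0.1, 0.4, -2.7]
grip_width: 21.7
finger_force: 30.0
```

>>> step_arm(
  series="0.3 0 0 0 0 0 0;0.3 0 0 0 0 0 0;0.3 0 0 0 0 0 0;0.3 0.02 0 0 0 0 0;0.3 0.04 0 0 0 0 0;0.3 0.04 0 0 0 0 0;1 0.04 0 0 0 0 0;1 0.04 0 0 0 0 0;1 0.04 0 0 0 0 0;1 0.04 0 0 0 0 0;1 0.04 0 0 0 0 0;1 0.04 0 0 0 0 0",
)

```text
time: 15.55
tool_pos: [554.1, -83.7, 160.9]
tcp_rot: [3.142, 0.0, -2.133]
contact_force: [-0.7, 0.0, 0.6]
grip_width: 21.9
finger_force: 30.0
```

```bash
python3 -c "
from h import *
o=readout.get_obs();print(o['joint_positions'],o['contact_force'],o['moment'],o['tool_pos'])
e=cam('side');d=cam('scene')
a=cv2.resize(d['frame'][95:195,260:360],(400,400),interpolation=3);b=cv2.resize(e['frame'][165:265,290:390],(400,400),interpolation=3)
save(np.hstack([a,b]),'v3.png')"
```

```text
[-0.287  0.465  1.523  0.     1.154 -2.866] [-0.691  0.015  0.582] [ 0.071  0.127 -0.042] [554.139 -83.684 160.944]
```

View pics/v3.png

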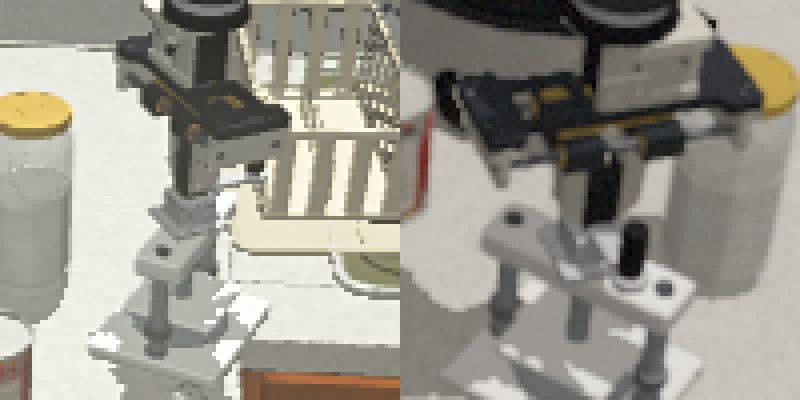

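The crank is seated: its weight is off the wrist and the foot sits near the bridge in both views. Turning clockwise starts now.

>>> step_arm(
  series="1 0 0 0 0 0 0.01;1 0 0 0 0 0 0.025;1 0 0 0 0 0 0.04;1 0 0 0 0 0 0.055;1 0 0 0 0 0 0.07;1 0 0 0 0 0 0.085;1 0 0 0 0 0 0.1;1 0 0 0 0 0 0.115;1 0 0 0 0 0 0.13;1 0 0 0 0 0 0.145;1 0 0 0 0 0 0.15;1 0 0 0 0 0 0.15",
)

```text
time: 16.85
tool_pos: [553.7, -83.2, 160.9]
tcp_rot: [3.141, -0.001, -3.075]
contact_force: [-1.9, 1.8, 1.5]
grip_width: 22.1
finger_force: 30.0
```

```bash
cat > m.py <<'E'
from h import *
o=readout.get_obs();print(o['joint_positions'],o['contact_force'],o['moment'],o['tool_pos'],o['tcp_rot'],o['grip_width'])
E
python3 m.py
```

```text
[-0.286  0.465  1.523  0.001  1.155 -1.924] [-1.898  1.82   1.464] [0.426 0.479 0.039] [553.747 -83.242 160.939] [ 3.141 -0.001 -3.075] 22.127598730342303
```

>>> step_arm(
  series="1 0 0 0 0 0 0.015;1 0 0 0 0 0 0.03;1 0 0 0 0 0 0.045;1 0 0 0 0 0 0.06;1 0 0 0 0 0 0.075;1 0 0 0 0 0 0.09;1 0 0 0 0 0 0.105;1 0 0 0 0 0 0.12;1 0 0 0 0 0 0.135;1 0 0 0 0 0 0.15;1 0 0 0 0 0 0.165;1 0 0 0 0 0 0.18;1 0 0 0 0 0 0.195;1 0 0 0 0 0 0.21;1 0 0 0 0 0 0.225;1 0 0 0 0 0 0.24;1 0 0 0 0 0 0.255;1 0 0 0 0 0 0.27;1 0 0 0 0 0 0.285;1 0 0 0 0 0 0.3",
)

```text
time: 18.85
tool_pos: [554.3, -82.8, 161.0]
tcp_rot: [-3.142, -0.001, 1.321]
contact_force: [0.1, 3.5, 1.8]
grip_width: 22.0
finger_force: 30.0
```

```bash
python3 m.py
```

```text
[-0.286  0.465  1.523  0.002  1.154 -0.036] [0.057 3.452 1.805] [0.56  0.149 0.074] [554.283 -82.806 160.978] [-3.142 -0.001  1.321] 22.03557535933833
```

>>> step_arm(
  series="1 0 0 0 0 0 0.006;1 0 0 0 0 0 0.012;1 0 0 0 0 0 0.018;1 0 0 0 0 0 0.024;1 0 0 0 0 0 0.03;1 0 0 0 0 0 0.036;1 0 0 0 0 0 0.042;1 0 0 0 0 0 0.048;1 0 0 0 0 0 0.054;1 0 0 0 0 0 0.06",
)

```text
time: 19.85
tool_pos: [554.4, -82.9, 160.9]
tcp_rot: [-3.141, -0.001, 0.946]
contact_force: [0.1, 4.0, 0.0]
grip_width: 22.3
finger_force: 30.0
```

```bash
python3 m.py
```

```text
[-0.286  0.465  1.523  0.002  1.153  0.338] [0.124 4.031 0.014] [0.547 0.074 0.129] [554.397 -82.875 160.94 ] [-3.141 -0.001  0.946] 22.322267481155997
```

>>> step_arm(
  series="1 0 0 0 0 0 0.006;1 0 0 0 0 0 0.012;1 0 0 0 0 0 0.018;1 0 0 0 0 0 0.024;1 0 0 0 0 0 0.03;1 0 0 0 0 0 0.036;1 0 0 0 0 0 0.042;1 0 0 0 0 0 0.048",
)

```text
time: 20.65
tool_pos: [554.5, -83.0, 161.0]
tcp_rot: [-3.141, -0.001, 0.646]
contact_force: [-0.3, 2.9, 1.1]
grip_width: 21.9
finger_force: 30.3
```

```bash
python3 m.py
```

```text
[-0.286  0.465  1.523  0.001  1.153  0.639] [-0.289  2.874  1.113] [0.448 0.101 0.85 ] [554.461 -82.989 160.955] [-3.141 -0.001  0.646] 21.8994052085291
```

>>> step_arm(
  series="1 0 0 0 0 0 -0.002;1 0 0 0 0 0 -0.002;1 0 0 0 0 0 -0.002",
)

```text
time: 20.95
tool_pos: [554.4, -83.1, 161.0]
tcp_rot: [-3.141, -0.001, 0.658]
contact_force: [1.0, 5.4, 0.7]
grip_width: 21.9
finger_force: 30.1
```

```bash
python3 m.py
```

```text
[-0.286  0.465  1.523  0.001  1.153  0.626] [0.996 5.381 0.717] [ 0.879 -0.13   0.537] [554.429 -83.083 160.978] [-3.141 -0.001  0.658] 21.88297895092474
```

The moment jumped from 0.13 to 0.85 N m and falls steeply on backing off, so this is the end stop (0.56 turn, within the stated range). Next: relieve the grip, regrip and lift off.

>>> step_arm(
  series="1 0 0 0 0 0 -0.005;0.4 0 0 0 0 0 -0.005;0.4 0 0 0 0 0 -0.005;0.4 0 0 0 0 0 -0.005;1 0 0 0 0 0 -0.005;1 0 0 0 0 0 -0.005;1 0 0 0 0 0 -0.005;1 0 0 0 0 0 -0.005;1 0 0 0 0 0 -0.005",
)

```text
time: 21.85
tool_pos: [553.8, -83.7, 160.9]
tcp_rot: [-3.141, 0.0, 0.688]
contact_force: [-3.6, 0.6, 2.1]
grip_width: 22.2
finger_force: 29.9
```

```bash
python3 m.py
```

```text
[-0.287  0.465  1.523 -0.     1.154  0.596] [-3.595  0.638  2.057] [-0.034  0.723  0.054] [553.84  -83.674 160.922] [-3.141  0.     0.688] 22.176286256469798
```

>>> step_arm(
  series="1 0 0 -0.02 0 0 0;1 0 0 -0.05 0 0 0;1 0 0 -0.08 0 0 0;1 0 0 -0.12 0 0 0;1 0 0 -0.16 0 0 0",
)

```text
time: 22.35
tool_pos: [553.9, -83.6, 173.9]
tcp_rot: [-3.141, 0.0, 0.688]
contact_force: [-0.9, 0.5, -4.5]
grip_width: 21.7
finger_force: 29.9
```

>>> step_arm(
  series="1 0 0 -0.1 0 0 0;1 0 0 -0.25 0 0 0;1 0 0 -0.5 0 0 0;1 0 0 -0.9 0 0 0;1 0 0 -0.9 0 0 0",
)

```text
time: 22.85
tool_pos: [556.8, -84.4, 251.7]
tcp_rot: [3.132, -0.007, 0.688]
contact_force: [-0.1, 0.3, -1.2]
grip_width: 21.4
finger_force: 29.9
```

>>> step_arm(
  series="1 0.2 -0.5 0 0 0 0;1 0.38 -0.95 0 0 0 0;1 0.38 -0.95 0 0 0 0",
)

```text
time: 23.15
tool_pos: [527.9, -2.0, 246.1]
tcp_rot: [-3.14, -0.001, 0.692]
contact_force: [-0.7, -0.2, -3.1]
grip_width: 22.0
finger_force: 29.9
```

```bash
python3 m.py; python3 -c "
from h import *
e=cam('side');d=cam('scene')
a=cv2.resize(d['frame'][95:195,260:360],(400,400),interpolation=3);b=cv2.resize(e['frame'][195:295,280:380],(400,400),interpolation=3)
save(np.hstack([a,b]),'v4.png')"
```

```text
[-0.15   0.333  1.483  0.002  1.326  0.728] [-0.677 -0.196 -3.083] [-0.145  0.161 -0.029] [527.949  -1.958 246.088] [-3.14  -0.001  0.692] 21.9674971954135
```

View pics/v4.png

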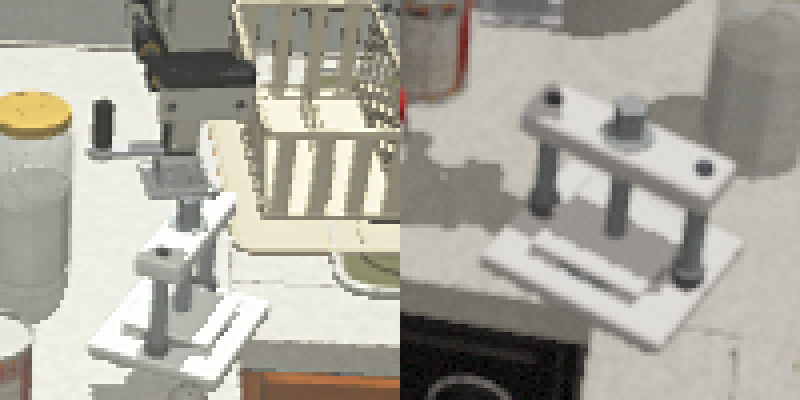

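The plate sits just above the bed in the right crop (600,250), and the shaft is free at (628,120). On to the tray.

>>> step_arm(
  series="1 0.2 -0.5 0 0 0 0;1 0.38 -0.95 0 0 0 0;1 0.38 -0.95 0 0 0 0",
)

```text
time: 23.55
tool_pos: [503.7, 74.7, 245.8]
tcp_rot: [-3.14, -0.001, 0.691]
contact_force: [-0.2, -0.2, -2.9]
grip_width: 21.7
finger_force: 29.9
```

>>> step_arm(
  series="1 0.2 -0.5 0 0 0 0;1 0.38 -0.95 0 0 0 0;1 0.38 -0.95 0 0 0 0",
)

```text
time: 23.85
tool_pos: [479.3, 152.6, 245.8]
tcp_rot: [-3.141, -0.001, 0.691]
contact_force: [0.5, -0.1, -2.8]
grip_width: 22.2
finger_force: 29.9
```

>>> step_arm(
  series="1 0.2 -0.5 0 0 0 0;1 0.38 -0.95 0 0 0 0;1 0.38 -0.95 0 0 0 0",
)

```text
time: 24.15
tool_pos: [454.8, 230.4, 245.7]
tcp_rot: [-3.141, -0.001, 0.691]
contact_force: [0.6, -0.3, -2.7]
grip_width: 21.7
finger_force: 29.9
```

>>> step_arm(
  series="1 0.2 -0.5 0 0 0 0;1 0.38 -0.95 0.2 0 0 0;1 0.38 -0.95 0.5 0 0 0;1 0.38 -0.95 0.8 0 0 0;1 0.38 -0.95 0.8 0 0 0",
)

```text
time: 24.65
tool_pos: [429.6, 304.2, 178.7]
tcp_rot: [-3.141, 0.006, 0.688]
contact_force: [0.2, 0.4, -2.4]
grip_width: 22.2
finger_force: 29.9
```

>>> step_arm(
  series="1 0 0 0.3 0 0 0;1 0 0 0.7 0 0 0;1 0 0 1 0 0 0;1 0 0 1 0 0 0",
)

```text
time: 25.05
tool_pos: [430.0, 304.5, 100.0]
tcp_rot: [-3.141, 0.005, 0.687]
contact_force: [-0.2, 0.3, -2.5]
grip_width: 22.3
finger_force: 29.9
```

>>> step_arm(
  series="1 0 0 0.2 0 0 0;1 0 0 0.4 0 0 0;1 0 0 0.5 0 0 0;1 0 0 0.6 0 0 0;1 0 0 0.6 0 0 0",
)

```text
time: 25.55
tool_pos: [430.5, 306.1, 53.9]
tcp_rot: [3.142, 0.0, 0.688]
contact_force: [0.1, -0.6, -2.7]
grip_width: 21.9
finger_force: 29.9
```

```bash
python3 m.py
```

```text
[ 0.473  0.55   1.729 -0.     0.862  1.356] [ 0.078 -0.55  -2.72 ] [-0.113  0.127  0.043] [430.503 306.092  53.873] [3.142 0.    0.688] 21.94549052850258
```

13 mm to go: lower 10 mm slowly, then feel for contact.

>>> step_arm(
  series="1 0 0 0.025 0 0 0;1 0 0 0.05 0 0 0;1 0 0 0.075 0 0 0;1 0 0 0.1 0 0 0;1 0 0 0.12 0 0 0;1 0 0 0.13 0 0 0;1 0 0 0.14 0 0 0;1 0 0 0.14 0 0 0",
)

```text
time: 26.35
tool_pos: [430.1, 306.3, 42.5]
tcp_rot: [-3.142, 0.0, 0.688]
contact_force: [-1.2, 0.3, -2.6]
grip_width: 21.9
finger_force: 29.9
```

>>> step_arm(
  series="1 0 0 0.006 0 0 0;1 0 0 0.012 0 0 0;1 0 0 0.012 0 0 0",
)

```text
time: 26.65
tool_pos: [430.1, 306.3, 41.6]
tcp_rot: [-3.142, -0.0, 0.688]
contact_force: [-0.3, 0.0, -1.9]
grip_width: 22.2
finger_force: 29.9
```

>>> step_arm(
  series="1 0 0 0.006 0 0 0;1 0 0 0.009 0 0 0;1 0 0 0.009 0 0 0",
)

```text
time: 26.95
tool_pos: [430.2, 306.4, 41.0]
tcp_rot: [-3.142, -0.0, 0.688]
contact_force: [-1.1, -0.1, -1.1]
grip_width: 21.6
finger_force: 29.9
```

>>> step_arm(
  series="0.4 0 0 0 0 0 0;0.3 0 0 0 0 0 0;0 0 0 0 0 0 0;-0.4 0 0 0 0 0 0;-0.4 0 0 0 0 0 0;-0.4 0 0 0 0 0 0;-0.4 0 0 0 0 0 0;-0.4 0 0 -0.1 0 0 0;-0.4 0 0 -0.3 0 0 0;-0.4 0 0 -0.7 0 0 0;-0.4 0 0 -1 0 0 0;-0.4 0 0 -1 0 0 0",
)

```text
time: 28.15
tool_pos: [432.1, 307.4, 124.8]
tcp_rot: [3.14, -0.007, 0.689]
contact_force: [-0.4, -0.8, 0.6]
grip_width: 64.3
finger_force: 0.0
```

>>> step_arm(
  series="-0.4 -0.3 0 -0.5 0 0 0;-0.4 -0.5 0 -1 0 0 0;-0.4 -0.5 0 -1 0 0 0",
)

```text
time: 28.45
tool_pos: [400.1, 281.2, 205.2]
tcp_rot: [3.14, -0.007, 0.688]
contact_force: [0.8, 0.4, 0.1]
grip_width: 64.2
finger_force: 0.0
```

```bash
python3 w.py w3.png crank_grip:57 tray:0; python3 m.py; python3 - <<'E'
from h import *
L=np.load('last.npz'); s=cam('scene'); d={k:L[k] for k in L}; P=cloud(d).reshape(-1,3)
q=P[(np.hypot(P[:,0]-430,P[:,1]-306)<25)&(P[:,2]>68)&(P[:,2]<84)]
print(len(q),cv2.minAreaRect(q[:,:2].astype(np.float32)),np.median(q[:,2]))
save(np.hstack([cv2.resize(s['frame'][150:340,180:370],(384,384)),d['frame'][:,50:466]]),'v5.png')
E
```

```text
cam [450.003 321.697 363.637] [-0.184 -0.153 -0.971] [400.062 281.203 205.181] [ 3.14  -0.007  0.688]
crank_grip 0.91 254 149 [432.586 306.465] depthpt [433.327 307.129  75.58 ]
crank_grip 0.68 253 147 [433.521 308.224] depthpt [434.218 309.192  75.071]
tray 0.36 437 114 [609.175 152.812] depthpt [585.591 177.804  54.348]
[0.456 0.299 1.665 0.    1.178 1.338] [ 0.227 -0.018 -0.219] [-0.11   0.135  0.044] [398.954 280.8   200.233] [-3.141  0.001  0.688] 64.51082629994016
561 ((430.25457763671875, 305.97076416015625), (27.964643478393555, 20.98293685913086), 39.60479736328125) 75.6497841801409
```

View pics/v5.png

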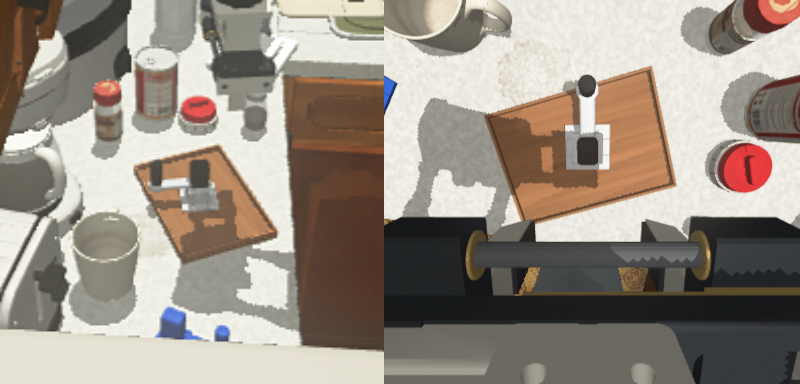

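The crank stands upright near the tray's centre (grip at (587,150), top at 75.6 mm as it must be), the bystanders are in place, and the hand is clear. I'm handing in.

```bash
python3 -c "
from plant import order
print(order.close_job())"
```

```text
the job is handed in; nothing more can be done
None
```

I wound the press down until the end stop was felt at the crank (0.56 turn). The crank is back in the tray, upright and released, and the job is handed in at about 29 s; no verdict came back.

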